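Load the tray and slide it under the UV lamp

TASK

Put the used forceps and the little porcelain crucible (mouth up, set down rather than dropped) into the steel tray while it stands in front of the UV lamp. Then slide the loaded tray along the bench through the gap between the lamp's legs, until it is centred and square under the hood. Do not lift the tray, knock the lamp or disturb the other loose things on the bench.

Things in the scene. Friction and masses are not known exactly. Their poses are not given: they have to be found in the camera images.
- tray: Open rectangular steel tray, loose on the bench: 130 long (x) by 126 wide (y) by 28 high, walls and floor 3 thick, inside 124 x 120. Origin: centre of its underside; z up. A flat metal handle sticks out of its -x wall along the tray's x axis: 12 thick (y), from x = -64 to x = -126, from 9 to 31 above the bench. The handle points towards the robot; the +x wall faces the lamp. About 0.45 kg.
- tray_handle (a point): Grip point in the tray's handle: 105 mm from the tray's centre along its -x, 26 mm above the bench; axes as the tray's. Grip across y (12 mm).
- forceps: Steel forceps lying flat on their side, rigid: 110 long along x (tips to +x), 8 high. Two thin arms that bow apart; 17 wide over both at the middle (x = -15 to +15), where they are gripped; 6 wide at the ends. Origin: middle of the length, on the underside; z up. About 40 g.
- crucible: Small white porcelain crucible, an open round cup 46 high, 42 across at the rim, a little narrower at the foot, standing mouth up. Origin: centre of its underside; z along its axis. About 60 g.
- lamp: UV lamp fixed to the bench: a grey hood 80 deep (x) by 250 long (y), from 70 to 120 above the bench (details on it to 125), on two leg plates, 80 deep, 12 thick, leaving a gap 146 wide (y from -73 to +73) and 70 high that runs straight through along the lamp's x. Origin: on the bench below the centre of the hood; +x points away from the robot, the tray enters from -x.
- white_jar: Bystander, leave alone: small white screw-lid jar, yellow lid, 44 across, 60 high. Origin: centre of its underside.
- petri: Bystander, leave alone: closed petri dish, clear, 92 across, 18 high. Origin: centre of its underside.
- spatula: Bystander, leave alone: wood-handled spatula, 200 long, lying along x. Origin: its own origin on the underside.
- stopper: Bystander, leave alone: tapered cork stopper, 36 across, 30 high. Origin: centre of its underside.
- squeeze_bottle: Bystander, leave alone: white bottle, 60 across, 150 high. Origin: centre of its underside.

How it is judged:
On the way:
1. The forceps and the crucible (upright) lie in the tray, let go, while the tray's centre is still at least 120 mm in front of the lamp's centre (x of forceps in the frame of tray between -0.03 and 0.03 m and y of forceps in the frame of tray between -0.058 and 0.058 m and x of crucible in the frame of tray between -0.044 and 0.044 m and y of crucible in the frame of tray between -0.044 and 0.044 m and z of forceps in the frame of tray below 0.012 m and z of crucible in the frame of tray below 0.01 m and angle between crucible's own z axis and vertical below 0.15 rad and x of tray in the frame of lamp below -0.12 m and contact force between the fingers and forceps below 0.1 N and contact force between the fingers and crucible below 0.1 N), for 0.2 s.
At the end, for the whole second after the job is handed in: The tray is flat on the bench, let go and at rest, its centre within 12 mm of the lamp's centre along the passage and 9 mm across, square within 5 degrees. In it the forceps lie flat, middle within 30 mm of the tray's centre lengthwise, and the crucible stands upright within 8 degrees (x of forceps in the frame of tray between -0.03 and 0.03 m and y of forceps in the frame of tray between -0.058 and 0.058 m and x of crucible in the frame of tray between -0.044 and 0.044 m and y of crucible in the frame of tray between -0.044 and 0.044 m and z of forceps in the frame of tray below 0.012 m and z of crucible in the frame of tray below 0.01 m and angle between crucible's own z axis and vertical below 0.15 rad and linear speed of each of tray, forceps, crucible below 0.02 m/s and x of tray in the frame of lamp between -0.012 and 0.012 m and y of tray in the frame of lamp between -0.009 and 0.009 m and angle between the x axis of tray and the x axis of lamp, either way round below 0.09 rad and height (world z) of tray below 0.004 m); the robot touches nothing.
It fails at once if The lamp is pushed or hit with more than 10 N by anything (contact force between lamp and anything else above 10 N).
It fails at once if The tray is lifted (its centre more than 15 mm off the bench) (height (world z) of tray above 0.015 m).
It fails at once if The crucible is dropped: out of the fingers it moves faster than 0.6 m/s, as in a fall from about 20 mm (contact force between the fingers and crucible below 0.1 N and linear speed of crucible above 0.6 m/s).
It fails at once if One of the five loose bystanders is moved by more than 20 mm (distance of any of white_jar, petri, spatula, stopper, squeeze_bottle from where it was at the start of the episode above 0.02 m).
It also fails if it takes over 70 s, if anything falls off the work surface, if the arm or the gripper's body presses on something with over 40 N, if the wrist force passes 120 N, or if a joint passes its speed limit or range.

ROBOT

A 6-joint arm with a two-finger parallel gripper is mounted at the origin on the work surface. World frame = base frame: x ahead of the robot, y to its left, z up, the work surface at z = 0. Lengths are in m, angles in rad, forces in N, time in s.
With the tool pointing down it reaches from about 0.25 to 0.725 m from the base axis. Payload 9.7 kg.
Tool frame: the origin (TCP) lies midway between the tips of the shut fingers; the grasp point (between the pads) lies 19 mm behind it; z points along the fingers, y is the line along which they close (so a half turn about z gives the same grasp; the last joint's range is limited). The gripper opens to 85 mm and grips with 20 to 120 N. Pads are 22 mm wide; open, the fingers measure 114 mm over their backs; the gripper's body (76 mm by 85 mm) begins 54 mm behind the grasp point. The pads swing forward as they close: fully open they stand 13 mm farther back than shut.
Start: joints at [-1.141, 0.087, 0.176, 1.66, 0, 1.571], TCP at [0.229, -0.5, 0.208] pointing down, gripper open.
Joint ranges: [-3.13, 3.13], [-0.85, 1.81], [-1.15, 1.24], [-2.2, 2.28], [-1.44, 1.52], [-3.14, 3.14]. Speed limits (rad/s): [2.22, 2.22, 2.57, 3.14, 3.14, 3.14].

INTERFACE

Orientations are given as a rotation vector (axis times angle).
In Python, from station import state, camera, sign_off gives the robot as it stands.
- The arm moves only by the shell command python3 -m crank 'ROWS' [FORCE]. ROWS is JSON, a list of rows, each a list of 7 numbers: the turn, a rotation vector about the tool's x, y, z in units of 10 degrees (1.0 is 10 degrees), then the shift along the tool's x, y, z in units of 25 mm (1.0 is 25 mm), then the closure, from -1 (fully open) to 1 (shut). In form: [[ax, ay, az, dx, dy, dz, hand], ...]. A call has 1 to 8 rows; each row is the pose to reach, as a shift and turn from the pose commanded when the call began, along the tool's axes at that moment; what a row does not reach only later rows make up. A row lasts 1/8 s, in which the tool goes at most 62.5 mm and 10.7 degrees, less where a joint would pass 70% of its speed; a pose out of reach is approached as far as the arm can. A call with a gripper value outside its range is refused whole. The fingers move at their own pace and stop on an object; FORCE is the grip in N (left out, the last holds). Time passes only in rows, so rows that repeat a pose let the fingers close. It gives the time, the measured TCP pose, the force, the opening and the grip force at its end, in the units of the state.
- state(): the state, without advancing time (a new reading comes with each control period).
- camera(name): name is "scene" or "top" or "wrist"; returns a dict with "pixels" (400x640x3 uint8, red, green, blue), "depth" (400x640 float32, m along the optical axis (not along the pixel's ray), 0 where there is no reading), "mtx" (3x3 intrinsics, pixels), "R" (3x3) and "t" (3): a world point X has camera coordinates R X + t. Camera axes: x right, y down, z forward; pixel columns grow to the right and rows downward; lengths in m; the calibration is good to about 2 mm. The wrist camera is an equidistant fisheye: a pixel r from the principal point sees the ray r / f radians off the axis. A picture is of the moment at which its call begins.
- sign_off(): hands the job in; it is judged then, once.
The state is a dict: "time_s": time; "qpos": joint angles; "dq": joint speeds; "effort": joint torques, N m; "tool_pos": TCP position; "eef_rot": TCP orientation; "contact_force": force on the tool from outside, world axes, zero at the start; "wrist_torque": the same for the moment, N m; "finger_gap": finger opening in m; "grasp_force": force on a finger pad.
Only numpy, scipy, OpenCV 4.12 (cv2) and the standard library are available. Lean on these libraries where they do the work, as an engineer would, in place of code of your own. Each camera call takes 0.05 s, during which the arm holds its last target. There are 200 camera calls.

## Working session

There is one attempt and no reset: what is moved stays moved. The work goes in short steps, Python scripts to look and compute and a shell command to move; the robot and the scene stay as the last step left them, time stands still between calls to the robot, and variables do not carry over. Pictures are saved under pics/ and viewed, at most 14 in all, crops included, and the job is handed in when it is done.

```bash
ls; mkdir -p pics
python3 - <<'E'
from station import state,camera
import cv2,numpy as np
s=state();print(s['tool_pos'],s['eef_rot'],s['finger_gap'],s['time_s'])
for n in ['top','scene']:
    c=camera(n);np.savez('pics/%s0.npz'%n,**c)
    cv2.imwrite('pics/%s0.png'%n,c['pixels'][:,:,::-1]);print(n,c['mtx'],c['R'],c['t'])
E
```

```text
pics
[ 0.22905856 -0.49975011  0.20696873] [-3.06805308e+00 -6.69632001e-01  5.07809395e-04] 0.08557873408829779 0.0
top [[376.71752566   0.         320.6074494 ]
 [  0.         376.71752566 193.42584057]
 [  0.           0.           1.        ]] [[ 9.48748739e-04 -9.99884448e-01  1.51720379e-02]
 [-9.97817779e-01 -1.94824466e-03 -6.59991217e-02]
 [ 6.60210542e-02 -1.50763126e-02 -9.97704328e-01]] [-7.27964489e-04  5.68732794e-01  1.26736555e+00]
scene [[437.92080667   0.         321.76339456]
 [  0.         437.92080667 194.15691502]
 [  0.           0.           1.        ]] [[-0.31080915  0.95042411  0.0095754 ]
 [ 0.72617254  0.24394995 -0.64277668]
 [-0.61324637 -0.19282748 -0.76599377]] [ 0.18287609 -0.35630692  1.62262386]
```

View pics/top0.png

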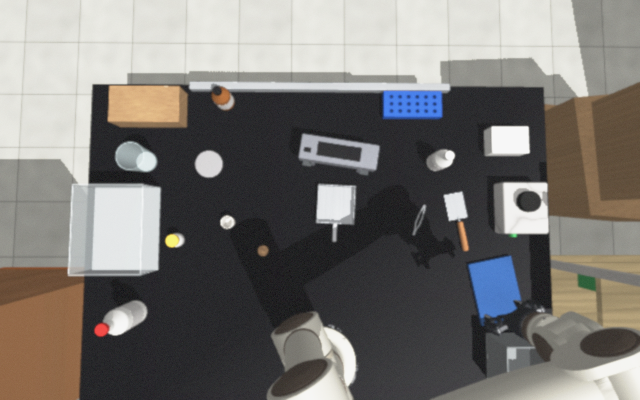

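View pics/scene0.png

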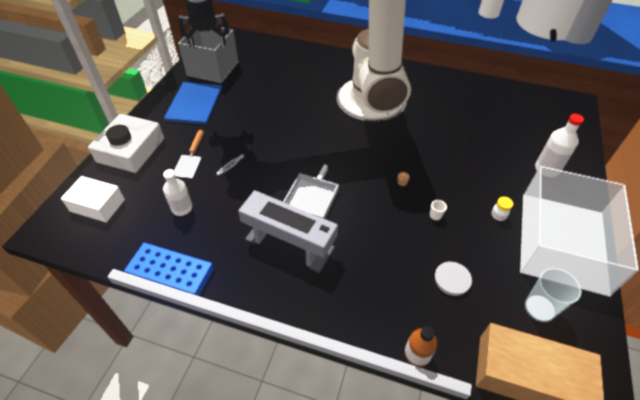

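The top view shows the lamp at about (340,152) with a slight yaw, the tray at (336,204) with its handle down to (335,240), forceps at (420,220), crucible at (227,222) and stopper at (263,250). The scene view agrees. Next I measure with depth.

```bash
cat > h.py <<'E'
import numpy as np,cv2
def world(c):
    v,u=np.mgrid[0:400,0:640];K=c['mtx'];d=c['depth']
    X=np.stack([(u-K[0,2])/K[0,0]*d,(v-K[1,2])/K[1,1]*d,d],-1)
    W=(X-c['t'])@c['R'];W[d==0]=np.nan;return W
def rect(P):
    (x,y),s,a=cv2.minAreaRect((P[:,:2]*1000).astype(np.float32));return np.round([x,y,*s,a],1)
E
python3 - <<'E'
from h import *
for n in ['top','scene']:
    c=np.load('pics/%s0.npz'%n);W=world(c);z=W[...,2];print(n)
    fl=(np.abs(z)<.012)&(c['pixels'].sum(-1)<90);print('bench z',np.nanmedian(z[fl]))
    def sel(x0,x1,y0,y1,z0,z1,bright=0):
        m=(W[...,0]>x0)&(W[...,0]<x1)&(W[...,1]>y0)&(W[...,1]<y1)&(z>z0)&(z<z1)&(c['pixels'].sum(-1)>=bright);return W[m]
    def rep(l,P):print(l,len(P),rect(P),'mean',P.mean(0).round(4),'z',np.percentile(P[:,2],[2,50,98]).round(3)) if len(P) else print(l,0)
    if n=='top':
        def ctr(u,v):print((u,v),W[v,u].round(3))
        for p in [(340,152),(336,204),(335,236),(420,220),(227,222),(263,250),(440,158),(175,241),(208,164),(462,235),(130,316)]:ctr(*p)
    rep('lamp',sel(.55,.85,-.25,.15,.09,.14))
    rep('tray rim',sel(.35,.62,-.16,.08,.012,.045))
    rep('tray rim2',sel(.35,.62,-.16,.08,.022,.045))
    rep('forceps',sel(.35,.52,-.38,-.22,-.02,.03,200))
    rep('cruc',sel(.38,.52,.2,.36,.03,.07))
    rep('stopper',sel(.3,.42,.12,.22,.015,.06))
E
```

```text
top
bench z -0.001103311713450316
(340, 152) [ 0.694 -0.06   0.12 ]
(336, 204) [ 0.533 -0.053  0.002]
(335, 236) [ 0.425 -0.048  0.032]
(420, 220) [ 0.478 -0.344 -0.   ]
(227, 222) [0.471 0.321 0.002]
(263, 250) [0.378 0.193 0.028]
(440, 158) [ 0.677 -0.38   0.113]
(175, 241) [0.41  0.474 0.063]
(208, 164) [0.669 0.386 0.014]
(462, 235) [ 0.428 -0.483  0.017]
(130, 316) [0.184 0.586 0.116]
lamp 2027 [696.2 -55.2 249.8  80.8  81.2] mean [ 0.694  -0.0547  0.1186] z [0.103 0.119 0.125]
tray rim 227 [502.8 -48.9 126.1 190.3  87.1] mean [ 0.5077 -0.0513  0.0265] z [0.015 0.027 0.033]
tray rim2 203 [502.8 -48.9 126.1 190.3  87.1] mean [ 0.5047 -0.0493  0.0276] z [0.023 0.028 0.033]
forceps 145 [ 473.2 -337.5   23.2  100.    67.2] mean [ 0.4775 -0.3386  0.0021] z [-0.006  0.002  0.011]
cruc 61 [429.4 269.6 162.7  39.6  45.5] mean [0.4641 0.3054 0.041 ] z [0.03  0.043 0.048]
stopper 85 [3.763e+02 1.945e+02 3.040e+01 3.080e+01 2.000e-01] mean [0.3766 0.1948 0.0289] z [0.025 0.029 0.034]
scene
bench z -0.00028166378280036693
lamp 3018 [698.4 -58.7 250.2  83.   81.5] mean [ 0.7073 -0.0529  0.1173] z [0.093 0.12  0.125]
tray rim 434 [505.7 -52.8 128.5 188.3  86.5] mean [ 0.4975 -0.0503  0.0235] z [0.013 0.025 0.033]
tray rim2 270 [505.7 -52.9 128.4 188.3  86.5] mean [ 0.5005 -0.0484  0.0274] z [0.022 0.027 0.033]
forceps 162 [ 473.6 -342.4   31.5  108.3   67. ] mean [ 0.4787 -0.3434  0.004 ] z [-0.003  0.004  0.01 ]
cruc 129 [428.4 269.7 160.2  44.8  40.8] mean [0.4712 0.3065 0.0399] z [0.031 0.04  0.049]
stopper 102 [379.2 191.2  35.6  32.3  21.1] mean [0.3816 0.1913 0.0279] z [0.017 0.029 0.034]
```

```bash
cat >> h.py <<'E'
from scipy.spatial.transform import Rotation as Ro
def plan(p,yaw):
    """target TCP p (world), tool y line at yaw deg (mod 180), tool down -> row numbers"""
    from station import state
    s=state();R=Ro.from_rotvec(s['eef_rot']);M=R.as_matrix()
    for k in (0,180):
        a=np.radians(yaw+k);y=np.array([np.cos(a),np.sin(a),0]);z=np.array([0,0,-1.]);T=np.stack([np.cross(y,z),y,z],1)
        rv=np.degrees(Ro.from_matrix(M.T@T).as_rotvec())/10
        print('turn',rv.round(2),'shift',((np.array(p)-s['tool_pos'])@M/.025).round(2),'q6',round(s['qpos'][5],2),'t',round(s['time_s'],2),'pos',s['tool_pos'].round(4))
E
python3 - <<'E'
from h import *
for n in ['top','scene']:
    c=np.load('pics/%s0.npz'%n);W=world(c);z=W[...,2]
    m=(abs(W[...,0]-.468)<.05)&(abs(W[...,1]-.31)<.05)&(z>.03)&(z<.06);P=W[m];print(rect(P),P.mean(0),cv2.minEnclosingCircle((P[:,:2]*1000).astype(np.float32)))
plan([.42,-.34,.2],68)
E
```

```text
[472.4 311.9  39.1  39.1  28.1] [0.47113668 0.31443585 0.04190533] ((471.5682373046875, 313.56402587890625), 21.396215438842773)
[473.8 307.7  42.8  40.1  13.8] [0.47330304 0.30898105 0.04011582] ((474.0858154296875, 309.115966796875), 23.030242919921875)
turn [-0.000e+00 -1.000e-02 -1.334e+01] shift [ 9.61 -2.63  0.28] q6 1.57 t 0.1 pos [ 0.2291 -0.4998  0.207 ]
turn [-0.01  0.    4.66] shift [ 9.61 -2.63  0.28] q6 1.57 t 0.1 pos [ 0.2291 -0.4998  0.207 ]
```

```bash
python3 -m crank '[[0,0,4.66,9.6,-2.6,0.3,-1],[0,0,4.66,9.6,-2.6,0.3,-1],[0,0,4.66,9.6,-2.6,0.3,-1],[0,0,4.66,9.6,-2.6,0.3,-1],[0,0,4.66,9.6,-2.6,0.3,-1],[0,0,4.66,9.6,-2.6,0.3,-1]]' 40
python3 - <<'E'
from station import camera
import cv2,numpy as np
c=camera('wrist');np.savez('pics/w1.npz',**c);cv2.imwrite('pics/w1.png',c['pixels'][:,:,::-1]);print(c['mtx'],c['R'],c['t'],-c['R'].T@c['t'])
E
```

```text
time_s: 0.85
tool_pos: [0.4211, -0.3397, 0.1996]
eef_rot: [-3.084, 0.594, 0.001]
contact_force: [-0.1, -0.0, -0.3]
finger_gap: 0.0857
grasp_force: 0.0
[[309.70691629   0.         318.4566997 ]
 [  0.         309.70691629 203.11023443]
 [  0.           0.           1.        ]] [[-3.71723209e-01 -9.28343357e-01 -6.84378100e-04]
 [-8.89859076e-01  3.56103247e-01  2.85203966e-01]
 [-2.64523498e-01  1.06625934e-01 -9.58466603e-01]] [-0.15922475  0.4611917   0.519531  ] [ 0.48863624 -0.36744258  0.36631044]
```

View pics/w1.png

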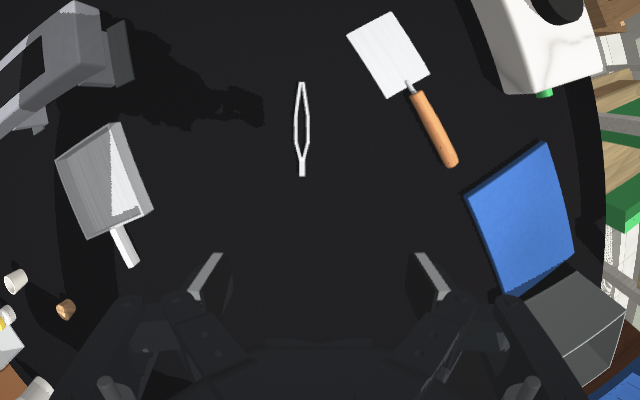

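The wrist view shows the forceps upright from (302,82) to (302,176). The tray is at left, around (105,180).

```bash
cat >> h.py <<'E'
def wray(c,uv,z):
    """fisheye pixels -> world points on plane z"""
    K=c['mtx'];uv=np.atleast_2d(np.float64(uv))
    p=cv2.fisheye.undistortPoints(uv[:,None],K,np.zeros(4))[:,0]
    d=np.c_[p,np.ones(len(p))]@c['R'];o=-c['R'].T@c['t'];return o+d*((z-o[2])/d[:,2])[:,None]
def blob(c,box,thr):
    x0,y0,x1,y1=box;g=c['pixels'].max(-1);v,u=np.nonzero(g[y0:y1,x0:x1]>thr);return np.c_[u+x0,v+y0]
E
python3 - <<'E'
from h import *
c=np.load('pics/w1.npz');uv=blob(c,(280,70,325,190),100);P=wray(c,uv,.005)
r=rect(P);print(len(P),r)
f=np.array([r[0],r[1]])/1000;ax=r[4] if r[2]>r[3] else r[4]+90
print('axis',ax);yw=ax+90
plan([*f,.06],yw);plan([*f,.004],yw)
E
```

```text
728 [ 479.  -342.1   17.5  110.9   67.9]
axis 157.9
turn [-0.    0.    0.03] shift [ 2.21 -0.81  5.59] q6 2.84 t 0.9 pos [ 0.4204 -0.3405  0.1998]
turn [-1.000e-02 -0.000e+00 -1.797e+01] shift [ 2.21 -0.81  5.59] q6 2.84 t 0.9 pos [ 0.4204 -0.3405  0.1998]
turn [-0.    0.    0.03] shift [ 2.21 -0.81  7.83] q6 2.84 t 0.9 pos [ 0.4204 -0.3405  0.1998]
turn [-1.000e-02 -0.000e+00 -1.797e+01] shift [ 2.21 -0.81  7.83] q6 2.84 t 0.9 pos [ 0.4204 -0.3405  0.1998]
```

```bash
python3 -m crank '[[0,0,0,2.2,-0.8,5.6,-1],[0,0,0,2.2,-0.8,5.6,-1],[0,0,0,2.2,-0.8,5.6,-1],[0,0,0,2.2,-0.8,7,-1],[0,0,0,2.2,-0.8,7.92,-1],[0,0,0,2.2,-0.8,7.92,-1]]' 40
python3 -m crank '[[0,0,0,0,0,0,0],[0,0,0,0,0,0,0.6],[0,0,0,0,0,0,1],[0,0,0,0,0,0,1],[0,0,0,0,0,0,1]]' 40
```

```text
time_s: 1.65
tool_pos: [0.4767, -0.3431, 0.0003]
eef_rot: [-3.083, 0.598, 0.005]
contact_force: [-0.2, -0.3, -0.4]
finger_gap: 0.085
grasp_force: 0.0
time_s: 2.28
tool_pos: [0.4788, -0.3429, 0.0023]
eef_rot: [3.084, -0.598, 0.0]
contact_force: [0.0, 1.0, -0.2]
finger_gap: 0.0
grasp_force: 0.0
```

```bash
python3 -m crank '[[0,0,0,0,0,-2,0.3],[0,0,0,0,0,-4,-0.3],[0,0,0,0,0,-4,-0.3],[0,0,0,0,0,-4,-0.3]]'
python3 - <<'E'
from station import camera
import cv2,numpy as np
c=camera('wrist');np.savez('pics/w2.npz',**c);cv2.imwrite('pics/w2.png',c['pixels'][:,:,::-1])
E
```

```text
time_s: 2.78
tool_pos: [0.4787, -0.3429, 0.1018]
eef_rot: [-3.084, 0.599, 0.0]
contact_force: [0.5, 0.0, 0.1]
finger_gap: 0.0556
grasp_force: 0.0
```

View pics/w2.png

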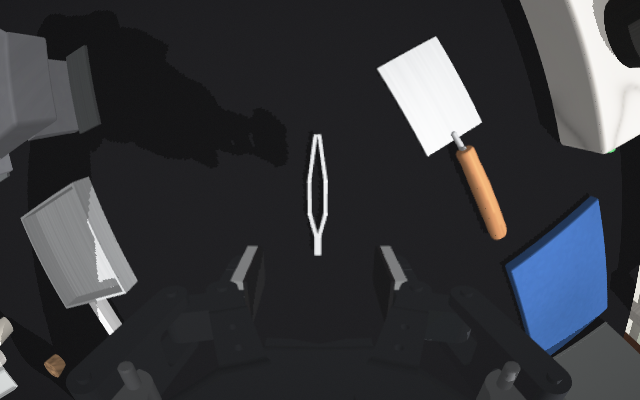

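The forceps now run from (317,134) to (317,255), centred between the fingers. I check whether they moved.

Run:
```python
from h import *
c=np.load('pics/w2.npz');uv=blob(c,(295,120,340,262),100);P=wray(c,uv,.005)
r=rect(P);print(len(P),r)
W=None
print(-c['R'].T@c['t'])
t=np.load('pics/w1.npz')
for n in (c,):
  d=n['depth'];print(d[150:240:30,310:326:3])
  # world from depth via fisheye ray (z-depth)
  uvz=[(u,v) for u,v in uv if d[v,u]>0]
  p=cv2.fisheye.undistortPoints(np.float64(uvz)[:,None],n['mtx'],np.zeros(4))[:,0]
  dd=np.array([d[v,u] for u,v in uvz]);X=(np.c_[p,np.ones(len(p))]*dd[:,None]-n['t'])@n['R']
  print(np.percentile(X[:,2],[5,50,95]),rect(X))
plan([r[0]/1000,r[1]/1000,.0],68)
```

```text
1123 [ 478.7 -341.8   18.   112.1   68.4]
[ 0.5460813  -0.37064277  0.26854389]
[[0.26623166 0.25836292 0.26646858 0.26652336 0.25733235 0.2662797 ]
 [0.26469535 0.27404976 0.27357018 0.27307457 0.27295747 0.26547146]
 [0.27262986 0.28089127 0.28088608 0.28067264 0.2805938  0.27227476]]
[0.00019172 0.00834584 0.00965342] [ 478.5 -341.7   18.3  113.2   68.4]
turn [-1.0e-02 -0.0e+00 -1.8e+01] shift [ 0.01 -0.03  4.04] q6 2.9 t 2.83 pos [ 0.4783 -0.3426  0.1011]
turn [-0.    0.01  0.  ] shift [ 0.01 -0.03  4.04] q6 2.9 t 2.83 pos [ 0.4783 -0.3426  0.1011]
```

The forceps did not move: the open fingers stand higher, so they closed over the top. I'll go in with the fingers preset to about 27 mm, and lower.

```bash
python3 -m crank '[[0,0,0,0,0,2,0.38],[0,0,0,0,0,3.2,0.38],[0,0,0,0,0,3.7,0.38],[0,0,0,0,0,4.0,0.38],[0,0,0,0,0,4.0,0.38]]' 40
python3 -m crank '[[0,0,0,0,0,0.08,0.38],[0,0,0,0,0,0.12,0.38],[0,0,0,0,0,0.12,0.38]]'
```

```text
time_s: 3.45
tool_pos: [0.4789, -0.3431, 0.0025]
eef_rot: [3.084, -0.599, 0.0]
contact_force: [-0.3, 0.3, 0.4]
finger_gap: 0.0263
grasp_force: 0.0
time_s: 3.82
tool_pos: [0.4789, -0.343, -0.0005]
eef_rot: [3.084, -0.599, 0.001]
contact_force: [-0.0, -0.1, 0.6]
finger_gap: 0.0265
grasp_force: 0.0
```

```bash
python3 -m crank '[[0,0,0,0,0,0.06,0.38],[0,0,0,0,0,0.12,0.38],[0,0,0,0,0,0.12,0.38]]'
python3 -m crank '[[0,0,0,0,0,0,0.55],[0,0,0,0,0,0,0.7],[0,0,0,0,0,0,1],[0,0,0,0,0,0,1]]' 30
```

```text
time_s: 4.2
tool_pos: [0.4786, -0.3428, -0.004]
eef_rot: [-3.084, 0.599, 0.0]
contact_force: [-0.6, -0.3, -0.0]
finger_gap: 0.0264
grasp_force: 0.0
time_s: 4.7
tool_pos: [0.4788, -0.3429, -0.0038]
eef_rot: [3.084, -0.599, 0.0]
contact_force: [-0.1, 0.9, -0.2]
finger_gap: 0.0001
grasp_force: 0.0
```

```bash
python3 -m crank '[[0,0,0,0,0,-0.1,0.38],[0,0,0,0,0,-0.1,0.38],[0,0,0,0,0,0.04,0.38],[0,0,0,0,0,0.08,0.38]]'
python3 -m crank '[[0,0,0,0,0,0.04,0.38],[0,0,0,0,0,0.08,0.38],[0,0,0,0,0,0.08,0.38]]'
python3 - <<'E'
from station import camera
import cv2,numpy as np
c=camera('wrist');np.savez('pics/w3.npz',**c);cv2.imwrite('pics/w3.png',cv2.resize(c['pixels'][150:350,200:440,::-1],None,fx=3,fy=3))
E
```

```text
time_s: 5.2
tool_pos: [0.4785, -0.3428, -0.0063]
eef_rot: [-3.084, 0.599, 0.001]
contact_force: [-0.0, 0.3, -0.6]
finger_gap: 0.0266
grasp_force: 0.0
time_s: 5.58
tool_pos: [0.4787, -0.3429, -0.0079]
eef_rot: [-3.084, 0.599, 0.0]
contact_force: [-0.9, -0.3, 0.2]
finger_gap: 0.0264
grasp_force: 0.0
```

View pics/w3.png

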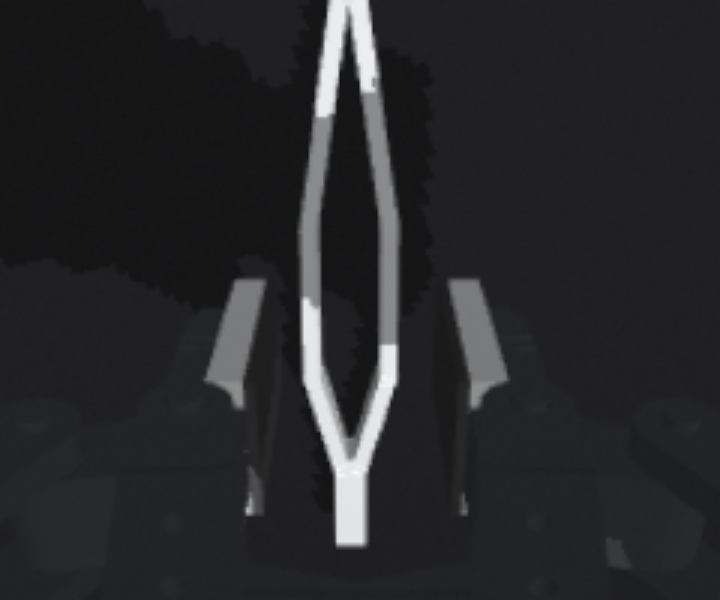

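The crop shows the fingers straddling the forceps at (283,247) and (355,247). They look clearly nearer the camera, so they are above the forceps. I measure tip height from depth.

Run:
```python
from h import *
c=np.load('pics/w3.npz');d=c['depth']
def pt(u,v):
    p=cv2.fisheye.undistortPoints(np.float64([[[u,v]]]),c['mtx'],np.zeros(4))[0,0];return ((np.array([*p,1])*d[v,u]-c['t'])@c['R']).round(4)
for q in [(281,246),(284,246),(278,262),(355,246),(358,246),(363,262),(302,232),(329,232),(317,320),(316,240)]:print(q,d[q[1],q[0]],pt(*q))
```

```text
(281, 246) 0.14612193 [ 0.496  -0.3312  0.0246]
(284, 246) 0.14627625 [ 0.4955 -0.3325  0.0244]
(278, 262) 0.1292146 [ 0.4962 -0.332   0.0421]
(355, 246) 0.14668004 [ 0.4826 -0.3639  0.024 ]
(358, 246) 0.1457975 [ 0.4824 -0.3653  0.0249]
(363, 262) 0.12892024 [ 0.4828 -0.3655  0.0423]
(302, 232) 0.15990865 [ 0.4938 -0.3403  0.0098]
(329, 232) 0.1615881 [ 0.488  -0.3531  0.0082]
(317, 320) 0.17752041 [ 0.437  -0.3257  0.0087]
(316, 240) 0.17165741 [ 4.831e-01 -3.437e-01  1.000e-04]
```

```bash
python3 -m crank '[[0,0,0,0,0,0.2,0.38],[0,0,0,0,0,0.4,0.38],[0,0,0,0,0,0.5,0.38],[0,0,0,0,0,0.5,0.38]]'
cat >> h.py <<'E'
def tips(c):
    """lowest point of the fingers seen by the wrist camera, world z"""
    d=c['depth'];v,u=np.mgrid[225:330,240:400];u=u.ravel();v=v.ravel()
    p=cv2.fisheye.undistortPoints(np.float64(np.c_[u,v])[:,None],c['mtx'],np.zeros(4))[:,0]
    X=(np.c_[p,np.ones(len(p))]*d[v,u][:,None]-c['t'])@c['R'];g=c['pixels'][v,u].max(-1)
    return u,v,X,g
E
python3 - <<'E'
from h import *
from station import camera
c=camera('wrist');np.savez('pics/w4.npz',**c);print(-c['R'].T@c['t'])
u,v,X,g=tips(c)
for s in (u<300,u>335):
    m=s&(g>70)&(g<190)&(X[:,2]>.001);i=np.argsort(X[m][:,2])[:4];print(np.c_[u[m][i],v[m][i]],X[m][i].round(4),g[m][i])
E
```

```text
time_s: 6.12
tool_pos: [0.4786, -0.3428, -0.0207]
eef_rot: [-3.084, 0.599, 0.001]
contact_force: [-0.6, -0.2, -0.2]
finger_gap: 0.0268
grasp_force: 0.0
[ 0.54598318 -0.37063396  0.14602191]
[[299 252]
 [299 277]
 [299 255]
 [299 251]] [[ 0.4854 -0.3352  0.0011]
 [ 0.4716 -0.3292  0.0011]
 [ 0.4838 -0.3345  0.0011]
 [ 0.486  -0.3355  0.0013]] [108 123 102 108]
[[355 321]
 [361 249]
 [353 244]
 [356 243]] [[ 0.4314 -0.3474  0.0013]
 [ 0.4749 -0.3656  0.0013]
 [ 0.4821 -0.363   0.0076]
 [ 0.4823 -0.3646  0.0081]] [ 73  79 123  99]
```

```bash
python3 -m crank '[[0,0,0,0,0,0.12,0.38],[0,0,0,0,0,0.2,0.38],[0,0,0,0,0,0.2,0.38]]'
python3 -m crank '[[0,0,0,0,0,0,0.55],[0,0,0,0,0,0,0.7],[0,0,0,0,0,0,1],[0,0,0,0,0,0,1]]' 30
```

```text
time_s: 6.55
tool_pos: [0.479, -0.3431, -0.0238]
eef_rot: [3.084, -0.599, 0.002]
contact_force: [-4.2, 3.6, 12.5]
finger_gap: 0.0263
grasp_force: 6.1
time_s: 7.05
tool_pos: [0.4798, -0.3435, -0.0232]
eef_rot: [3.083, -0.598, 0.005]
contact_force: [-1.5, 2.5, 12.9]
finger_gap: 0.0162
grasp_force: 34.6
```

Gripped at 16 mm. The bench contact shows the tips are about 23 mm above the reported TCP at this opening, which I'll account for from here on. I lift and check.

```bash
python3 -m crank '[[0,0,0,0,0,-0.6,1],[0,0,0,0,0,-2,1],[0,0,0,0,0,-4,1],[0,0,0,0,0,-6,1],[0,0,0,0,0,-7,1],[0,0,0,0,0,-7,1]]' 40
python3 - <<'E'
from h import *
from station import camera
c=camera('wrist');np.savez('pics/w5.npz',**c);cv2.imwrite('pics/w5.png',c['pixels'][:,:,::-1])
plan([.52,-.052,.15],86)
E
```

```text
time_s: 7.8
tool_pos: [0.4796, -0.3435, 0.1522]
eef_rot: [3.082, -0.598, 0.006]
contact_force: [0.7, 0.5, -0.6]
finger_gap: 0.0158
grasp_force: 39.1
turn [-1.00e-02 -0.00e+00  1.62e+01] shift [ -2.84 -11.41   0.  ] q6 2.9 t 7.85 pos [ 0.479  -0.3431  0.1502]
turn [ 0.   -0.01 -1.8 ] shift [ -2.84 -11.41   0.  ] q6 2.9 t 7.85 pos [ 0.479  -0.3431  0.1502]
```

View pics/w5.png

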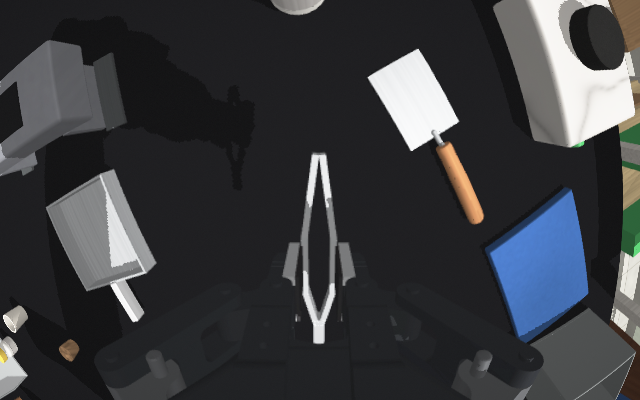

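Forceps held square in the fingers, tips at (318,155). Moving over the tray with a half turn, so the camera faces the robot and stays clear of the hood.

```bash
python3 -m crank '[[0,0,-1,-2.8,-11.4,0,1],[0,0,-2,-2.8,-11.4,0,1],[0,0,-3,-2.8,-11.4,0,1],[0,0,-4,-2.8,-11.4,0,1],[0,0,-5,-2.8,-11.4,0,1],[0,0,-6,-2.8,-11.4,0,1],[0,0,-7,-2.8,-11.4,0,1],[0,0,-8,-2.8,-11.4,0,1]]' 40
python3 -m crank '[[0,0,-1,0,0,0,1],[0,0,-2,0,0,0,1],[0,0,-3,0,0,0,1],[0,0,-4,0,0,0,1],[0,0,-5,0,0,0,1],[0,0,-6,0,0,0,1],[0,0,-7,0,0,0,1],[0,0,-8,0,0,0,1]]' 40
python3 -m crank '[[0,0,-1,0,0,0,1],[0,0,-2,0,0,0,1],[0,0,-3,0,0,0,1],[0,0,-3.8,0,0,0,1],[0,0,-3.8,0,0,0,1]]' 40
python3 - <<'E'
from h import *
from station import camera
c=camera('wrist');np.savez('pics/w6.npz',**c);cv2.imwrite('pics/w6.png',c['pixels'][:,:,::-1])
plan([.52,-.052,.15],86)
E
```

```text
time_s: 8.85
tool_pos: [0.5197, -0.0521, 0.1478]
eef_rot: [-2.741, -1.531, 0.004]
contact_force: [0.1, 0.1, -0.3]
finger_gap: 0.0154
grasp_force: 39.2
time_s: 9.85
tool_pos: [0.5197, -0.0524, 0.1478]
eef_rot: [-1.116, -2.934, 0.001]
contact_force: [0.4, 0.6, -1.0]
finger_gap: 0.0156
grasp_force: 39.2
time_s: 10.48
tool_pos: [0.5198, -0.0524, 0.1481]
eef_rot: [-0.11, -3.137, -0.0]
contact_force: [-0.4, -0.0, 0.2]
finger_gap: 0.0159
grasp_force: 39.2
turn [ 0.   -0.01 -0.02] shift [-0.    0.02 -0.06] q6 -0.03 t 10.53 pos [ 0.5199 -0.0524  0.1484]
turn [-0.02 -0.   17.98] shift [-0.    0.02 -0.06] q6 -0.03 t 10.53 pos [ 0.5199 -0.0524  0.1484]
```

View pics/w6.png

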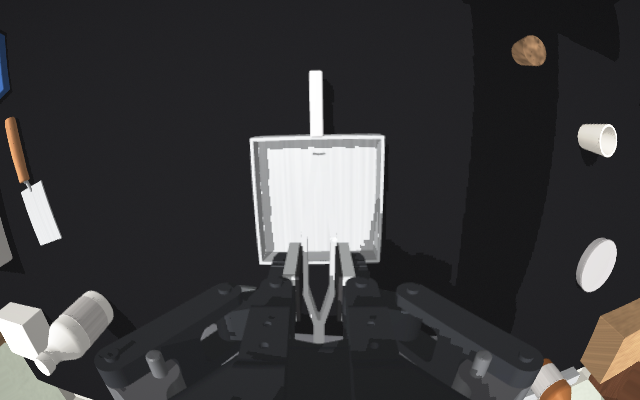

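The view shows the tray rim corners (250,138), (384,134), (262,263), (380,261), and the handle from (316,70) to (317,135).

```bash
python3 - <<'E'
from h import *
c=np.load('pics/w6.npz')
P=wray(c,[(250,138),(384,134),(380,261),(262,263)],.028)[:,:2];print(P.round(4))
print('sides',[round(np.linalg.norm(P[i]-P[(i+1)%4]),4) for i in range(4)])
print('yaw from -x wall',np.degrees(np.arctan2(*(P[0]-P[1])[::-1]))-90)
H=wray(c,[(316,71)],.031)[0];m=(P[0]+P[1])/2;print('handle tip',H,'mid -x wall',m)
a=np.arctan2(*(m-H[:2])[::-1]);print('yaw handle',np.degrees(a))
E
python3 - <<'E'
import sys;sys.path.insert(0,'.')
from h import *
# joint fit of top+scene rim points for yaw via handle line and lamp
for n in ['top','scene']:
    c=np.load('pics/%s0.npz'%n);W=world(c);z=W[...,2]
    m=(W[...,0]>.38)&(W[...,0]<.465)&(abs(W[...,1]+.05)<.03)&(z>.024)&(z<.04);P=W[m];print(n,'handle',rect(P),P[:,2].mean())
    m=(W[...,0]>.6)&(W[...,0]<.8)&(abs(W[...,1]+.055)<.16)&(z>.112)&(z<.122);P=W[m];print('hood top',rect(P))
E
```

```text
[[ 0.4645 -0.1134]
 [ 0.4696  0.012 ]
 [ 0.6     0.0061]
 [ 0.5935 -0.1175]]
sides [np.float64(0.1254), np.float64(0.1305), np.float64(0.1238), np.float64(0.1291)]
yaw from -x wall -182.3580468357336
handle tip [ 0.40800092 -0.04728938  0.031     ] mid -x wall [ 0.46704428 -0.05069998]
yaw handle -3.3059772540443264
top handle [436.5 -45.4  11.4  57.5  86.2] 0.029420454878373636
hood top [696.2 -55.2 249.8  80.7  81.2]
scene handle [437.7 -49.4  12.7  52.3  87.4] 0.030126558996127553
hood top [698.2 -58.7 250.1  82.7  81.5]
```

Run:
```python
from h import *
plan([.5307,-.077,.04],87);plan([.5307,-.077,-.0195],87)
```

```text
turn [ 0.   -0.01 -0.12] shift [-0.51 -0.95  4.33] q6 -0.03 t 10.53 pos [ 0.5199 -0.0524  0.1484]
turn [-0.02 -0.   17.88] shift [-0.51 -0.95  4.33] q6 -0.03 t 10.53 pos [ 0.5199 -0.0524  0.1484]
turn [ 0.   -0.01 -0.12] shift [-0.52 -0.95  6.71] q6 -0.03 t 10.53 pos [ 0.5199 -0.0524  0.1484]
turn [-0.02 -0.   17.88] shift [-0.52 -0.95  6.71] q6 -0.03 t 10.53 pos [ 0.5199 -0.0524  0.1484]
```

```bash
python3 -m crank '[[0,0,-0.1,-0.5,-0.95,0,1],[0,0,-0.1,-0.5,-0.95,2,1],[0,0,-0.1,-0.5,-0.95,4.3,1],[0,0,-0.1,-0.5,-0.95,5.5,1],[0,0,-0.1,-0.5,-0.95,6.2,1],[0,0,-0.1,-0.5,-0.95,6.4,1],[0,0,-0.1,-0.5,-0.95,6.4,1]]' 40
python3 -m crank '[[0,0,0,0,0,0.1,1],[0,0,0,0,0,0.2,1],[0,0,0,0,0,0.27,1],[0,0,0,0,0,0.27,1]]'
```

```text
time_s: 11.4
tool_pos: [0.5319, -0.077, -0.0095]
eef_rot: [0.083, 3.139, -0.0]
contact_force: [-0.7, -0.4, -0.2]
finger_gap: 0.0157
grasp_force: 39.2
time_s: 11.9
tool_pos: [0.5312, -0.077, -0.0172]
eef_rot: [-0.082, -3.14, -0.0]
contact_force: [0.2, -0.9, -1.0]
finger_gap: 0.0153
grasp_force: 39.2
```

```bash
python3 -m crank '[[0,0,0,0,0,0.08,1],[0,0,0,0,0,0.08,1],[0,0,0,0,0,0.08,0.5],[0,0,0,0,0,0.08,0.4],[0,0,0,0,0,-0.5,0.4],[0,0,0,0,0,-2,0.4],[0,0,0,0,0,-4,0.4],[0,0,0,0,0,-6,0.4]]'
python3 -m crank '[[0,0,0,0,0,-1,-1],[0,0,0,0,0,-1,-1]]'
python3 - <<'E'
from h import *
from station import camera
c=camera('wrist');np.savez('pics/w7.npz',**c);cv2.imwrite('pics/w7.png',c['pixels'][:,:,::-1])
plan([.465,.31,.15],-3)
E
```

```text
time_s: 12.9
tool_pos: [0.5311, -0.077, 0.1356]
eef_rot: [0.082, 3.14, -0.0]
contact_force: [1.0, 0.7, 1.1]
finger_gap: 0.0256
grasp_force: 0.0
time_s: 13.15
tool_pos: [0.5324, -0.0771, 0.1613]
eef_rot: [0.081, 3.136, -0.001]
contact_force: [-0.6, 0.1, 0.1]
finger_gap: 0.061
grasp_force: 0.0
turn [0.01 0.01 9.  ] shift [ 3.47 15.32  0.36] q6 -0.09 t 13.2 pos [ 0.5318 -0.0771  0.1594]
turn [-0.01  0.01 -9.  ] shift [ 3.47 15.32  0.36] q6 -0.09 t 13.2 pos [ 0.5318 -0.0771  0.1594]
```

View pics/w7.png

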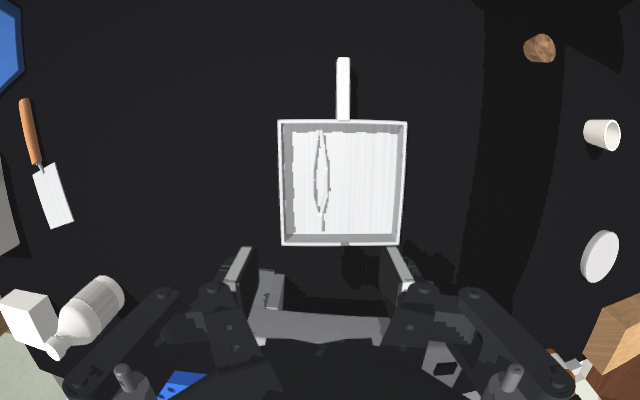

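Forceps lie in the tray, (318,132) to (323,230), left of centre as intended. Next I move over the crucible.

```bash
python3 -m crank '[[0,0,-1,3.4,15.3,0,-1],[0,0,-2,3.4,15.3,0,-1],[0,0,-3,3.4,15.3,0,-1],[0,0,-4,3.4,15.3,0,-1],[0,0,-5,3.4,15.3,0,-1],[0,0,-6,3.4,15.3,0,-1],[0,0,-7,3.4,15.3,0,-1],[0,0,-8,3.4,15.3,0,-1]]'
python3 -m crank '[[0,0,-1,0,0,0,-1],[0,0,-1,0,0,0,-1]]'
python3 - <<'E'
from h import *
from station import camera
c=camera('wrist');np.savez('pics/w8.npz',**c)
d=c['depth'];v,u=np.mgrid[0:400,0:640];u=u.ravel();v=v.ravel()
p=cv2.fisheye.undistortPoints(np.float64(np.c_[u,v])[:,None],c['mtx'],np.zeros(4))[:,0]
X=(np.c_[p,np.ones(len(p))]*d[v,u][:,None]-c['t'])@c['R'];g=c['pixels'][v,u].min(-1)
near=np.hypot(X[:,0]-.472,X[:,1]-.311)<.05
m=near&(X[:,2]>.041)&(X[:,2]<.052);Q=X[m];print(m.sum(),rect(Q),cv2.minEnclosingCircle((Q[:,:2]*1000).astype(np.float32)),np.percentile(Q[:,2],[2,50,98]))
print('px',u[m].min(),u[m].max(),v[m].min(),v[m].max())
(x,y),r=cv2.minEnclosingCircle((Q[:,:2]*1000).astype(np.float32))
plan([x/1000,y/1000,.04],-3)
E
```

```text
time_s: 14.2
tool_pos: [0.4651, 0.3108, 0.1564]
eef_rot: [1.965, -2.448, -0.001]
contact_force: [-0.2, -0.6, 0.4]
finger_gap: 0.0852
grasp_force: 0.0
time_s: 14.45
tool_pos: [0.4658, 0.3092, 0.1569]
eef_rot: [2.161, -2.278, -0.0]
contact_force: [-0.3, -0.4, 1.4]
finger_gap: 0.0855
grasp_force: 0.0
520 [471.9 308.5  40.8  40.9  88.2] ((471.7395324707031, 308.8135070800781), 21.175329208374023) [0.04139939 0.04611566 0.04780989]
px 290 334 171 214
turn [-1.000e-02 -1.000e-02  1.798e+01] shift [-0.   -0.24  4.68] q6 -0.93 t 14.5 pos [0.4659 0.3092 0.1571]
turn [ 0.01 -0.   -0.02] shift [-0.   -0.24  4.68] q6 -0.93 t 14.5 pos [0.4659 0.3092 0.1571]
```

```bash
python3 -m crank '[[0,0,0,0,-0.24,1,-1],[0,0,0,0,-0.24,3,-1],[0,0,0,0,-0.24,5,-1],[0,0,0,0,-0.24,6.3,-1],[0,0,0,0,-0.24,6.8,-1],[0,0,0,0,-0.24,6.8,-1]]' 25
python3 -m crank '[[0,0,0,0,0,0,-0.3],[0,0,0,0,0,0,-0.1],[0,0,0,0,0,0,0.2],[0,0,0,0,0,0,0.2],[0,0,0,0,0,0,0.2],[0,0,0,0,0,0,0.2]]' 25
```

```text
time_s: 15.25
tool_pos: [0.4721, 0.3089, -0.0122]
eef_rot: [2.16, -2.28, -0.0]
contact_force: [1.1, 0.0, -0.0]
finger_gap: 0.0857
grasp_force: 0.0
time_s: 16.0
tool_pos: [0.4728, 0.3096, -0.0108]
eef_rot: [-2.162, 2.277, -0.0]
contact_force: [-1.3, -0.7, 5.4]
finger_gap: 0.0401
grasp_force: 24.6
```

```bash
python3 -m crank '[[0,0,0,0,0,-0.3,0.2],[0,0,0,0,0,-1.2,0.2],[0,0,0,0,0,-2.5,0.2],[0,0,0,0,0,-4,0.2],[0,0,0,0,0,-4.4,0.2],[0,0,0,0,0,-4.4,0.2]]' 30
python3 - <<'E'
from h import *
plan([.5334,-.026,.1],-3)
E
```

```text
time_s: 16.75
tool_pos: [0.4725, 0.3092, 0.0982]
eef_rot: [-2.162, 2.278, -0.0]
contact_force: [0.5, 0.0, -0.7]
finger_gap: 0.0406
grasp_force: 30.4
turn [-0.0e+00 -1.0e-02 -1.8e+01] shift [13.27 -3.13 -0.08] q6 -0.94 t 16.75 pos [0.4725 0.3092 0.0982]
turn [-0.  0.  0.] shift [13.27 -3.13 -0.08] q6 -0.94 t 16.75 pos [0.4725 0.3092 0.0982]
```

```bash
python3 -m crank '[[0,0,0,1.5,-0.4,0,0.2],[0,0,0,3.7,-0.9,0,0.2],[0,0,0,6,-1.4,0,0.2],[0,0,0,8.2,-1.9,0,0.2],[0,0,0,10.2,-2.4,0,0.2],[0,0,0,12,-2.8,0,0.2],[0,0,0,13,-3.1,0,0.2],[0,0,0,13.27,-3.13,0,0.2]]'
python3 -m crank '[[0,0,0,0,0,0,0.2],[0,0,0,0,0,1.5,0.2],[0,0,0,0,0,3,0.2],[0,0,0,0,0,3.8,0.2],[0,0,0,0,0,3.9,0.2],[0,0,0,0,0,3.9,0.2]]'
python3 - <<'E'
from h import *
plan([.5334,-.026,-.0075],-3)
E
```

```text
time_s: 17.75
tool_pos: [0.5325, -0.0276, 0.0961]
eef_rot: [2.159, -2.279, -0.003]
contact_force: [-0.2, 0.9, -0.1]
finger_gap: 0.0403
grasp_force: 30.4
time_s: 18.5
tool_pos: [0.5334, -0.0256, 0.0011]
eef_rot: [-2.164, 2.277, -0.001]
contact_force: [1.3, -0.4, 0.7]
finger_gap: 0.0405
grasp_force: 30.4
turn [ -0.    -0.   -17.99] shift [0.02 0.   0.34] q6 -1.57 t 18.5 pos [ 0.5334 -0.0256  0.0011]
turn [-0.    0.    0.01] shift [0.02 0.   0.34] q6 -1.57 t 18.5 pos [ 0.5334 -0.0256  0.0011]
```

```bash
python3 -m crank '[[0,0,0,0,0,0.1,0.2],[0,0,0,0,0,0.2,0.2],[0,0,0,0,0,0.28,0.2],[0,0,0,0,0,0.34,0.2],[0,0,0,0,0,0.34,0.2]]'
```

```text
time_s: 19.12
tool_pos: [0.5333, -0.0263, -0.0077]
eef_rot: [-2.163, 2.278, -0.0]
contact_force: [-1.0, -0.0, 4.0]
finger_gap: 0.0401
grasp_force: 30.7
```

Contact at 4 N, so the foot is on the tray floor. I release gently and rise.

```bash
python3 -m crank '[[0,0,0,0,0,0,0.0],[0,0,0,0,0,0,-0.1],[0,0,0,0,0,0,-0.2],[0,0,0,0,0,0,-0.35],[0,0,0,0,0,0,-0.35],[0,0,0,0,0,-1,-0.35],[0,0,0,0,0,-3,-0.35],[0,0,0,0,0,-5,-0.35]]'
python3 -m crank '[[0,0,0,0,0,-1.5,-0.35],[0,0,0,0,0,-1.5,-0.35]]'
python3 - <<'E'
from h import *
from station import camera
c=camera('wrist');np.savez('pics/w9.npz',**c);cv2.imwrite('pics/w9.png',c['pixels'][:,:,::-1])
c=camera('top');np.savez('pics/top1.npz',**c)
c=camera('scene');np.savez('pics/scene1.npz',**c)
plan([.44,-.048,.15],86)
E
```

```text
time_s: 20.12
tool_pos: [0.5328, -0.0263, 0.1182]
eef_rot: [2.163, -2.278, -0.001]
contact_force: [0.5, 0.3, -0.7]
finger_gap: 0.0577
grasp_force: 0.0
time_s: 20.38
tool_pos: [0.5347, -0.0263, 0.1578]
eef_rot: [-2.16, 2.276, -0.006]
contact_force: [0.2, 0.3, -0.5]
finger_gap: 0.0576
grasp_force: 0.0
turn [ 0.01 -0.01  9.1 ] shift [1.06 3.66 0.14] q6 -1.57 t 20.52 pos [ 0.5329 -0.0263  0.1534]
turn [ 0.01  0.01 -8.9 ] shift [1.06 3.66 0.14] q6 -1.57 t 20.52 pos [ 0.5329 -0.0263  0.1534]
```

View pics/w9.png

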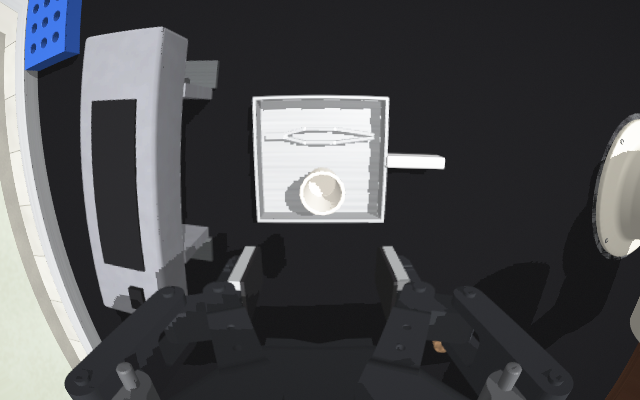

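Both items are in the tray: crucible upright at (322,193), forceps at (320,136). The lamp and tray are in one view, so I get their relative pose from it.

Run:
```python
from h import *
c=np.load('pics/w9.npz')
d=c['depth'];v,u=np.mgrid[0:400,0:640];u=u.ravel();v=v.ravel()
p=cv2.fisheye.undistortPoints(np.float64(np.c_[u,v])[:,None],c['mtx'],np.zeros(4))[:,0]
X=(np.c_[p,np.ones(len(p))]*d[v,u][:,None]-c['t'])@c['R']
m=(X[:,2]>.112)&(X[:,2]<.123)&(X[:,0]>.6)&(X[:,0]<.8)&(abs(X[:,1]+.055)<.16)&(v<320);print('hood',m.sum(),rect(X[m]),np.median(X[m][:,2]))
# legs: points below hood, inner faces
P=wray(c,[(253,98),(389,98),(384,222),(258,222)],.028)[:,:2];print(P.round(4),P.mean(0),'sides',[round(np.linalg.norm(P[i]-P[(i+1)%4]),4) for i in range(4)])
e=(P[0]-P[1]+P[3]-P[2]);n=(P[2]-P[1]+P[3]-P[0]);print('yaw',np.degrees(np.arctan2(e[1],e[0])),np.degrees(np.arctan2(n[1],n[0]))-90)
print('handle tip',wray(c,[(445,162),(388,161)],.031))
for nm in ['top1','scene1']:
    t=np.load('pics/%s.npz'%nm);W=world(t);z=W[...,2]
    m=(W[...,0]>.35)&(W[...,0]<.62)&(abs(W[...,1]+.05)<.1)&(z>.022)&(z<.034);print(nm,m.sum(),rect(W[m]))
    m=(W[...,0]>.6)&(W[...,0]<.8)&(abs(W[...,1]+.055)<.16)&(z>.112)&(z<.122);print(' hood',m.sum(),rect(W[m]))
```

```text
hood 19521 [695.6 -60.  249.2  81.6  81.4] 0.12066232819218427
[[ 0.5935 -0.1192]
 [ 0.4637 -0.1126]
 [ 0.4699  0.0123]
 [ 0.5999  0.0057]] [ 0.53174321 -0.0534496 ] sides [np.float64(0.1299), np.float64(0.1251), np.float64(0.1301), np.float64(0.125)]
yaw -2.903912850201336 -2.8957634936226953
handle tip [[ 0.40655302 -0.04908468  0.031     ]
 [ 0.4667792  -0.05148758  0.031     ]]
top1 0 [0. 0. 0. 0. 0.]
 hood 1572 [696.3 -55.3 249.6  80.6  81.4]
scene1 332 [505.8 -52.6 127.5 188.8  86.6]
 hood 2004 [698.7 -59.4 250.9  82.7  81.3]
```

Relative pose from one camera: tray at x −163 mm, y −18 mm in the lamp frame, and 5.7° off square. Next I go to the handle.

```bash
python3 -m crank '[[0,0,1,1.06,4.2,0,0.2],[0,0,2,1.06,4.2,0,0.2],[0,0,3,1.06,4.2,0,0.2],[0,0,4,1.06,4.2,0,0.2],[0,0,5,1.06,4.2,0,0.2],[0,0,6,1.06,4.2,0,0.2],[0,0,7,1.06,4.2,0,0.2],[0,0,8,1.06,4.2,0,0.2]]'
python3 -m crank '[[0,0,1,0,0,0,0.2],[0,0,1,0,0,0,0.2]]'
python3 - <<'E'
from h import *
plan([.4268,-.0481,-.014],87.1)
E
```

```text
time_s: 21.52
tool_pos: [0.4263, -0.0472, 0.1529]
eef_rot: [0.183, -3.134, -0.001]
contact_force: [-1.0, 0.2, -0.7]
finger_gap: 0.0342
grasp_force: 0.0
time_s: 21.78
tool_pos: [0.4264, -0.0472, 0.1532]
eef_rot: [-0.08, -3.139, -0.0]
contact_force: [0.2, 0.0, -0.0]
finger_gap: 0.034
grasp_force: 0.0
turn [ 0.   -0.01 -0.  ] shift [-0.03 -0.04  6.69] q6 -0.06 t 21.77 pos [ 0.4264 -0.0472  0.1532]
turn [-0.02 -0.   18.  ] shift [-0.03 -0.04  6.69] q6 -0.06 t 21.77 pos [ 0.4264 -0.0472  0.1532]
```

```bash
python3 -m crank '[[0,0,0,0,-0.04,2,0.2],[0,0,0,0,-0.04,4,0.2],[0,0,0,0,-0.04,5.5,0.2],[0,0,0,0,-0.04,6.4,0.2],[0,0,0,0,-0.04,6.69,0.2],[0,0,0,0,-0.04,6.69,0.2]]' 60
python3 -m crank '[[0,0,0,0,0,0,0.4],[0,0,0,0,0,0,0.55],[0,0,0,0,0,0,0.65],[0,0,0,0,0,0,0.75],[0,0,0,0,0,0,1],[0,0,0,0,0,0,1]]' 60
python3 - <<'E'
from h import *
from station import camera
c=camera('wrist');np.savez('pics/w10.npz',**c)
plan([.4306,-.0199,-.013],81.4)
E
```

```text
time_s: 22.52
tool_pos: [0.4267, -0.0482, -0.0129]
eef_rot: [-0.079, -3.14, -0.0]
contact_force: [0.5, 0.1, 0.4]
finger_gap: 0.0343
grasp_force: 0.0
time_s: 23.28
tool_pos: [0.4272, -0.0484, -0.0122]
eef_rot: [0.081, 3.14, -0.0]
contact_force: [-1.3, 0.2, 5.9]
finger_gap: 0.0109
grasp_force: 60.2
turn [-0.    0.    0.56] shift [-0.08  1.14  0.03] q6 -0.06 t 23.32 pos [ 0.4272 -0.0483 -0.0122]
turn [-1.000e-02 -0.000e+00 -1.744e+01] shift [-0.08  1.14  0.03] q6 -0.06 t 23.32 pos [ 0.4272 -0.0483 -0.0122]
```

```bash
python3 -m crank '[[0,0,0.04,0,0.08,0,1],[0,0,0.14,-0.01,0.28,0,1],[0,0,0.26,-0.03,0.52,0,1],[0,0,0.38,-0.05,0.76,0,1],[0,0,0.48,-0.07,0.96,0,1],[0,0,0.54,-0.08,1.09,0,1],[0,0,0.56,-0.08,1.14,0,1],[0,0,0.56,-0.08,1.14,0,1]]'
python3 - <<'E'
from h import *
from station import camera
c=camera('wrist');np.savez('pics/w11.npz',**c);cv2.imwrite('pics/w11.png',c['pixels'][:,:,::-1])
plan([.4306,-.0199,-.014],81.4)
t=camera('scene');np.savez('pics/scene2.npz',**t);W=world(t);z=W[...,2]
m=(W[...,0]>.35)&(W[...,0]<.61)&(abs(W[...,1]+.04)<.1)&(z>.022)&(z<.031);print(m.sum(),rect(W[m]))
m=(W[...,0]>.53)&(W[...,0]<.61)&(abs(W[...,1]+.04)<.1)&(z>.022)&(z<.031);print(m.sum(),rect(W[m]))
E
```

```text
time_s: 24.32
tool_pos: [0.4309, -0.0208, -0.0122]
eef_rot: [0.236, 3.131, -0.003]
contact_force: [-0.8, -5.9, 5.1]
finger_gap: 0.0105
grasp_force: 60.3
turn [-0.01  0.01 -0.  ] shift [0.02 0.03 0.07] q6 0.1 t 24.38 pos [ 0.4309 -0.0207 -0.0122]
turn [1.0e-02 1.0e-02 1.8e+01] shift [0.02 0.03 0.07] q6 0.1 t 24.38 pos [ 0.4309 -0.0207 -0.0122]
291 [509.6 -33.9 127.9 180.3  81.2]
96 [561.1 -41.3 129.1  76.3  83. ]
```

View pics/w11.png

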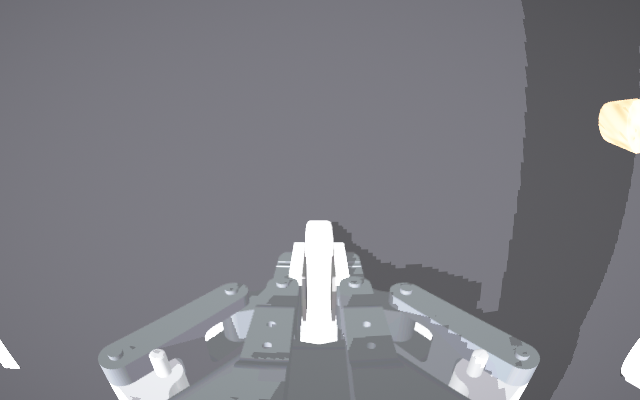

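The wrist sees only the gripped handle, with its end at (319,221). I use that to fix the tray's lengthwise offset in the grip.

Run:
```python
from h import *
c=np.load('pics/w11.npz');lx=np.array([.9888,-.1495]);ly=np.array([.1495,.9888])
H=wray(c,[(307,223),(319,221),(331,223)],.031)[:,:2];print(H)
lamp=np.array([.6956,-.060]);ctr=H[1]+.126*lx;d=ctr-lamp;print('tray',ctr,'in lamp',d@lx,d@ly)
tool=np.array([.4309,-.0207]);print('tip behind tool',(H[1]-tool)@lx,(H[1]-tool)@ly)
plan([.5918,-.0433,-.014],81.4)
```

```text
[[ 0.40409174 -0.02221415]
 [ 0.40395921 -0.01704355]
 [ 0.40561938 -0.01214421]]
tray [ 0.52854801 -0.03588055] in lamp -0.16878686074362162 -0.0011249634879593948
tip behind tool -0.02718568768362162 -0.00041215348795939615
turn [-0.01  0.01 -0.  ] shift [-6.5   0.07  0.08] q6 0.1 t 24.43 pos [ 0.4309 -0.0207 -0.0122]
turn [1.0e-02 1.0e-02 1.8e+01] shift [-6.5   0.07  0.08] q6 0.1 t 24.43 pos [ 0.4309 -0.0207 -0.0122]
```

```bash
python3 -m crank '[[0,0,0,-0.1,0.02,0,1],[0,0,0,-0.35,0.04,0,1],[0,0,0,-0.75,0.04,0,1],[0,0,0,-1.15,0.04,0,1],[0,0,0,-1.55,0.04,0,1],[0,0,0,-1.9,0.04,0,1],[0,0,0,-2.1,0.04,0,1],[0,0,0,-2.2,0.04,0,1]]'
python3 - <<'E'
from h import *
from station import camera
t=camera('scene');c=camera('top')
im=np.hstack([cv2.resize(t['pixels'][150:290,220:360],None,fx=2.8,fy=2.8),cv2.resize(c['pixels'][120:260,270:410],None,fx=2.8,fy=2.8)]);cv2.imwrite('pics/s3.png',im[:,:,::-1])
plan([.5918,-.0433,-.014],81.4)
for n,t in (('s',t),('t',c)):
    W=world(t);z=W[...,2];ly=np.array([.1495,.9888]);lx=np.array([.9888,-.1495])
    lamp=np.array([.6985,-.059]) if n=='s' else np.array([.6963,-.0553])
    D=W[...,:2]-lamp;X=D@lx;Y=D@ly
    m=(X>-.13)&(X<-.045)&(abs(Y)<.1)&(z>.022)&(z<.031);print(n,m.sum(),Y[m].min(),Y[m].max(),X[m].min(),X[m].max()) if m.any() else 0
E
```

```text
time_s: 25.42
tool_pos: [0.4835, -0.0269, -0.0122]
eef_rot: [-0.234, -3.13, -0.001]
contact_force: [-13.7, 1.7, 14.9]
finger_gap: 0.0107
grasp_force: 61.5
turn [ 0.   -0.01  0.  ] shift [-4.37 -0.01  0.06] q6 0.09 t 25.52 pos [ 0.4837 -0.0269 -0.0122]
turn [  0.02   0.   -18.  ] shift [-4.37 -0.01  0.06] q6 0.09 t 25.52 pos [ 0.4837 -0.0269 -0.0122]
s 50 -0.06353581208035286 0.06268479030237314 -0.12998260515740195 -0.10226774371767473
t 79 -0.06339795856900442 0.0628084116943493 -0.1256415759896209 -0.045080986697658136
```

View pics/s3.png

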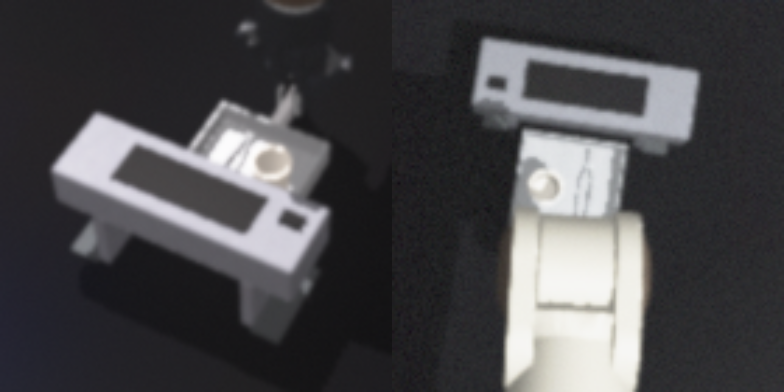

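The tray is centred in the gap in both cameras (Y from −63 to +63 mm). Crucible and forceps are in place at crop positions (270,163)/(545,187). I slide on, easing the downward press slightly.

```bash
python3 -m crank '[[0,0,0,-0.1,0,-0.03,1],[0,0,0,-0.35,0,-0.04,1],[0,0,0,-0.75,0,-0.04,1],[0,0,0,-1.15,0,-0.04,1],[0,0,0,-1.55,0,-0.04,1],[0,0,0,-1.9,0,-0.04,1],[0,0,0,-2.1,0,-0.04,1],[0,0,0,-2.2,0,-0.04,1]]'
python3 - <<'E'
from h import *
plan([.5918,-.0433,-.014],81.4)
E
```

```text
time_s: 26.52
tool_pos: [0.5394, -0.0354, -0.012]
eef_rot: [-0.235, -3.132, 0.0]
contact_force: [-2.2, 0.6, -2.1]
finger_gap: 0.0106
grasp_force: 59.2
turn [-0. -0.  0.] shift [-2.12 -0.    0.08] q6 0.08 t 26.52 pos [ 0.5394 -0.0354 -0.012 ]
turn [  0.  -0. -18.] shift [-2.12 -0.    0.08] q6 0.08 t 26.52 pos [ 0.5394 -0.0354 -0.012 ]
```

```bash
python3 -m crank '[[0,0,0,-0.1,0,0,1],[0,0,0,-0.35,0,0,1],[0,0,0,-0.75,0,0,1],[0,0,0,-1.15,0,0,1],[0,0,0,-1.5,0,0,1],[0,0,0,-1.8,0,0,1],[0,0,0,-2,0,0,1],[0,0,0,-2.12,0,0,1]]'
python3 -m crank '[[0,0,0,0,0,0,1]]'
cat > chk.py <<'E'
from h import *
from station import camera
for n in ('top','scene'):
    t=camera(n);W=world(t);z=W[...,2];ly=np.array([.1495,.9888]);lx=np.array([.9888,-.1495])
    lamp=np.array([.6985,-.059]) if n=='scene' else np.array([.6963,-.0553])
    D=W[...,:2]-lamp;X=D@lx;Y=D@ly
    for l,m in (('near',(X>-.085)&(X<-.043)&(abs(Y)<.075)&(z>.018)&(z<.033)),('far',(X>.043)&(X<.1)&(abs(Y)<.075)&(z>.018)&(z<.033))):
        if m.any():print(n,l,m.sum(),'X',X[m].min().round(4),X[m].max().round(4),'Y',Y[m].min().round(4),Y[m].max().round(4))
E
python3 chk.py;python3 - <<'E'
from h import *
plan([.5918,-.0433,-.014],81.4)
E
```

```text
time_s: 27.52
tool_pos: [0.5919, -0.0433, -0.0119]
eef_rot: [-0.235, -3.133, 0.0]
contact_force: [-1.5, 0.2, -3.2]
finger_gap: 0.0105
grasp_force: 59.2
time_s: 27.65
tool_pos: [0.5922, -0.0433, -0.0117]
eef_rot: [0.235, 3.132, -0.0]
contact_force: [0.8, -0.4, -3.5]
finger_gap: 0.0108
grasp_force: 59.1
top far 54 X 0.0603 0.0657 Y -0.0604 0.0612
scene far 153 X 0.0436 0.0669 Y -0.0648 0.063
turn [0.   0.01 0.  ] shift [ 0.01 -0.    0.09] q6 0.08 t 27.75 pos [ 0.5921 -0.0433 -0.0116]
turn [-1.0e-02  0.0e+00 -1.8e+01] shift [ 0.01 -0.    0.09] q6 0.08 t 27.75 pos [ 0.5921 -0.0433 -0.0116]
```

The far wall is at +66 mm, so the tray is centred to about 1 mm. I settle it, release and retreat straight up.

```bash
python3 -m crank '[[0,0,0,0,0,0.03,1],[0,0,0,0,0,0.03,0.7],[0,0,0,0,0,0.03,0.5],[0,0,0,0,0,0.03,0.3],[0,0,0,0,0,0.03,0.3],[0,0,0,0,0,-0.6,0.3],[0,0,0,0,0,-2,0.3],[0,0,0,0,0,-4,0.3]]'
python3 -m crank '[[0,0,0,1,0,-2,0.3],[0,0,0,3,0,-3,0.3],[0,0,0,5.5,0,-3,0.3],[0,0,0,6,0,-3,0.3],[0,0,0,6,0,-3,0.3],[0,0,0,6,0,-3,0.3]]'
python3 chk.py
python3 - <<'E'
from h import *
from station import camera
c=camera('wrist');t=camera('top');s=camera('scene')
np.savez('pics/wf.npz',**c)
im=np.hstack([cv2.resize(s['pixels'][150:290,220:360],(380,380)),c['pixels'][0:380,130:510]]);cv2.imwrite('pics/f.png',im[:,:,::-1])
W=world(t)
for p in [(263,250),(440,158),(175,241),(208,164),(462,235),(130,316)]:print(p,W[p[1],p[0]].round(3))
E
```

```text
time_s: 28.75
tool_pos: [0.591, -0.0432, 0.0893]
eef_rot: [-0.235, -3.131, -0.0]
contact_force: [0.1, -0.6, 0.3]
finger_gap: 0.0298
grasp_force: 0.0
time_s: 29.5
tool_pos: [0.4445, -0.021, 0.1634]
eef_rot: [0.235, 3.132, -0.0]
contact_force: [0.5, -0.2, 0.0]
finger_gap: 0.0302
grasp_force: 0.0
top near 72 X -0.084 -0.044 Y -0.0628 0.0628
top far 52 X 0.0609 0.0656 Y -0.0607 0.0612
scene far 152 X 0.0435 0.0668 Y -0.0635 0.0633
(263, 250) [0.378 0.193 0.029]
(440, 158) [ 0.677 -0.381  0.112]
(175, 241) [0.41  0.475 0.059]
(208, 164) [0.669 0.386 0.016]
(462, 235) [ 0.428 -0.482  0.02 ]
(130, 316) [0.183 0.588 0.112]
```

View pics/f.png

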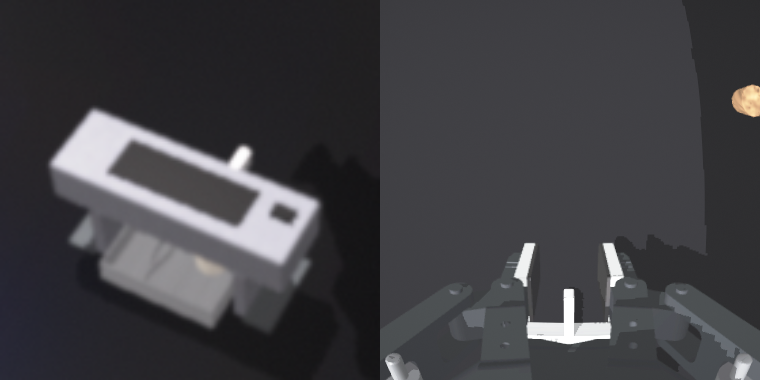

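The tray sits centred and square between the legs, seen at (160,270) with its handle at (240,157). The crucible shows through the gap at (210,265), the arm is clear, and the bystanders have not moved.

```bash
python3 -c "
from station import sign_off
print(sign_off())"
```

```text
the job is handed in; nothing more can be done
None
```

Job handed in at about 30 s; my last measurements put the loaded tray (forceps and upright crucible inside) square under the hood and about 1 mm off centre, with the bystanders unmoved, but sign-off returned no verdict.

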